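# Clear the finishing slab of heel rejects and dye-wet chips into the scrap tub

## Robot

A 7-joint arm with a two-finger parallel gripper is mounted at the origin on the work surface. World frame = base frame: x ahead of the robot, y to its left, z up, the work surface at z = 0. Lengths are in m, angles in rad, forces in N, time in s.
With the tool pointing down it reaches from about 0.4 to 0.85 m from the base axis. Payload 6.9 kg.
Tool frame: the origin (TCP) lies at the very end of the fingers, on their centre line; the grasp point (between the pads) lies 19 mm behind it; z points along the fingers, y is the direction in which the jaws open and shut (so a half turn about z gives the same grasp; the last joint's range is limited). The gripper opens to 85 mm and grips with 20 to 120 N. Pads are 22 mm wide; open, the fingers measure 114 mm over their backs; the gripper's body (76 mm by 85 mm) begins 54 mm behind the grasp point. The pads swing forward as they close: fully open they stand 13 mm farther back than shut.
Start: joints at [1.21, 0.507, -0.238, 1.5, 0.126, 1.149, -0.155], TCP at [0.281, -0.558, 0.231] pointing down, gripper open.
Joint ranges: [-3.08, 3.08], [-0.24, 2.05], [-1.43, 1.35], [0, 2.5], [-1.52, 4.66], [0.17, 1.96], [-2.89, 2.89]. Speed limits (rad/s): [2.39, 2.39, 3.14, 3.14, 3.14, 3.14, 3.14].

## Interface

Orientations are given as a unit quaternion [w, x, y, z].
In Python, from cell import r gives the robot as it stands.
- The arm moves only by the shell command python3 -m jog 'ROWS' [FORCE]. ROWS is JSON, a list of rows, each a list of 7 numbers: the shift along the tool's x, y, z in m, then the turn, a rotation vector about the tool's x, y, z in degrees, then the opening in per cent of the stroke, from 0 (shut) to 100 (fully open). In form: [[tx, ty, tz, rx, ry, rz, fingers], ...]. A call has exactly 8 rows; each row shifts and turns the commanded pose from where the row before left it, along the tool's axes as they then stand; what a row does not reach is not made up. A row lasts 1/12 s, in which the tool goes at most 41.7 mm and 7.16 degrees, less where a joint would pass 70% of its speed; a pose out of reach is approached as far as the arm can. A call is refused whole if a number of a shift passes 0.0417 or a number of a turn 7.16, either way. A call with a gripper value outside its range is refused whole. The fingers move at their own pace and stop on an object; FORCE is the grip in N (left out, the last holds). Time passes only in rows, so rows that do not move let the fingers close, or fill a call up. It gives the time, the measured TCP pose, the force and the opening at its end, in the units of the state.
- r.sense(): the state, without advancing time (a new reading comes with each control period).
- r.get_image(name): name is "scene" or "top" or "wrist"; returns a dict with "img" (420x560x3 uint8, red, green, blue), "fx", "fy", "cx", "cy" (pixels), "R" (3x3) and "t" (3): a world point X has camera coordinates R X + t; the wrist camera has in their place "hand_eye" (4x4, takes a point from camera to tool coordinates, whose origin is the TCP and whose axes are the flange's). Camera axes: x right, y down, z forward; pixel columns grow to the right and rows downward; lengths in m; the calibration is good to about 2 mm. A picture is of the moment at which its call begins: read the wrist's pose just before it. There is no depth.
- r.hand_in(): hands the job in, once; it reports no verdict.
The state is a dict: "t": time; "q": joint angles; "dq": joint speeds; "joint_efforts": joint torques, N m; "tcp_pos": TCP position; "tcp_rot": TCP orientation; "contact_force": force on the tool from outside, world axes, zero at the start; "torque": the same for the moment, N m; "width": finger opening in m.
Only numpy, scipy, OpenCV 4.12 (cv2) and the standard library are available. Lean on these libraries where they do the work, as an engineer would, in place of code of your own. Each camera call takes 0.05 s, during which the arm holds its last target. There are 200 camera calls.

## Task

Clear the stone slab into the yellow scrap tub at its end: lift the two nailed heel blocks in with the gripper, without dragging them over the stone (their nail points scratch it), and push the three blue chips, which are wet with dye, over the slab's end into the tub with the scraper block, never touching them with the gripper or arm. Then stand the scraper back in its tray. Leave the jar, the tins, the dish and the brush pot where they stand.

Things in the scene. Friction and masses are not known exactly. Their poses are not given: they have to be found in the camera images.
- slab: Fixed white stone slab, 340 mm (its x) by 420 mm (its y), top 85 mm above the table, no lip; 25 mm thick on a cradle that ends 25 mm short of both y ends. Origin on the table under its centre. Tub at one y end, tool tray at the other, either way round. Blocks and chips lie in two rows along y, about 105 mm (x) to either side of a middle row of jar, tin and dish.
- tub: Fixed yellow open-topped scrap tub, outside 360 mm (its x) by 200 mm (its y), 55 mm high, walls and floor 4 mm. Origin on the table under its centre, axes parallel to the slab's. Its near 20 mm is tucked under the slab's overhanging end, so what goes over the slab's end falls in.
- tool_tray: Fixed dark wooden tray for the scraper, outside 142 mm (its x) by 72 mm (its y), rim 16 mm high, walls and floor 5 mm. Origin on the table under its centre. It stands about 290 mm (y) from the slab's centre, turned by up to 0.25 rad from the slab's axes.
- scraper: Loose wooden scraper block of about 0.3 kg standing upright in the tool tray, its length along the tray's x. Foot block 110 mm (its x) by 40 mm (its y), 40 mm high, steel-soled, long faces flat; on it, centred, a grip rib 86 mm (x) by 26 mm (y), from 40 to 84 mm above the underside. Origin: centre of the underside, z up.
- heel: Loose D-shaped stacked-leather heel block, dark brown with black seams and steel nail heads on top, 72 mm (its x) by 58 mm (its y) by 34 mm high, about 0.14 kg; flat back at -x (36 mm from the origin), side faces parallel from x = -36 to +7 mm, round front at +x. Origin: centre of the underside, z up. At any yaw.
- wedge: Loose cork wedge-heel block with nail heads on top, 100 mm (its x) by 44 mm (its y), 31 mm high from x = -50 to +20 mm, sloping down from there to 18 mm at x = +50 mm, about 0.11 kg. Origin: centre of the underside, z up. At any yaw.
- chip1: Loose blue chip (a bent rubber offcut, 20 g), about 70 mm (its x) by 36 mm (its y), 12 mm thick, lying flat on the slab. Origin: centre of the underside, z up while it lies as at the start. At any yaw.
- chip2: Second blue chip, as chip1.
- chip3: Third blue chip, as chip1.
- dye_jar: Bystander on the slab's middle row: amber jar with black cap, 56 mm diameter, 60 mm high. Origin: centre of the underside.
- wax_tin: Bystander on the slab's middle row: brass and green tin, 60 mm diameter, 30 mm high. Origin: centre of the underside.
- dish: Bystander on the slab's middle row: empty white dish, 60 mm diameter at the rim, 35 mm high. Origin: centre of the underside.
- brush_pot: Bystander on the table beyond the tool tray (about 135 mm along the tray's +x): red pot, 72 mm diameter, 85 mm high, brushes standing up to 210 mm. Origin: centre of the underside.
- flat_tin: Bystander on the table on the robot's side of the tool tray (135 mm along the tray's -x): flat steel tin with red lid, 70 mm diameter, 26 mm high. Origin: centre of the underside.

How it is judged:
On the way, in this order (a step that is already met when the one before it is completed fails the run):
1. The scraper is brought from its tray down onto the slab while chips still lie there (x of scraper in the frame of slab between -0.19 and 0.19 m and y of scraper in the frame of slab between -0.235 and 0.235 m and z of scraper in the frame of slab between 0.08 and 0.097 m), for 0.1 s.
2. All three chips have gone into the tub (x of chip1 in the frame of tub between -0.178 and 0.178 m and y of chip1 in the frame of tub between -0.098 and 0.098 m and height (world z) of each of chip1, chip2, chip3 below 0.072 m and x of chip2 in the frame of tub between -0.178 and 0.178 m and y of chip2 in the frame of tub between -0.098 and 0.098 m and x of chip3 in the frame of tub between -0.178 and 0.178 m and y of chip3 in the frame of tub between -0.098 and 0.098 m), for 0.2 s.
At the end, for the whole second after the job is handed in: Both heel blocks and all three chips lie at rest within the tub's walls with their origins lower than 72 mm above the table; the scraper stands upright at rest on the floor of its tray, within 20 mm of the tray's centre along each of its axes, tilted less than 0.1 rad (all of step 2 and x of heel in the frame of tub between -0.178 and 0.178 m and y of heel in the frame of tub between -0.098 and 0.098 m and height (world z) of each of heel, wedge below 0.072 m and x of wedge in the frame of tub between -0.178 and 0.178 m and y of wedge in the frame of tub between -0.098 and 0.098 m and x of scraper in the frame of tool_tray between -0.02 and 0.02 m and y of scraper in the frame of tool_tray between -0.02 and 0.02 m and z of scraper in the frame of tool_tray below 0.009 m and angle between scraper's own z axis and vertical below 0.1 rad and linear speed of each of heel, wedge, chip1, chip2, chip3, scraper below 0.03 m/s); the robot touches nothing.
It fails at once if A chip is touched by the gripper or the arm (contact force between any of the fingers, the arm and chip1 above 0.3 N or contact force between any of the fingers, the arm and chip2 above 0.3 N or contact force between any of the fingers, the arm and chip3 above 0.3 N).
It fails at once if A heel block is dragged: it lies or slides on the stone more than 50 mm from where it began ((distance of heel from where it was at the start of the episode above 0.05 m and z of heel in the frame of slab between 0.078 and 0.089 m and x of heel in the frame of slab between -0.16 and 0.16 m and y of heel in the frame of slab between -0.18 and 0.18 m) or (distance of wedge from where it was at the start of the episode above 0.05 m and z of wedge in the frame of slab between 0.078 and 0.089 m and x of wedge in the frame of slab between -0.16 and 0.16 m and y of wedge in the frame of slab between -0.18 and 0.18 m)).
It fails at once if A bystander is shifted more than 15 mm or tipped more than 0.3 rad (distance of any of dye_jar, wax_tin, dish, brush_pot, flat_tin from where it was at the start of the episode above 0.015 m or angle between any of dye_jar, wax_tin, dish, brush_pot, flat_tin's own z axis and vertical above 0.3 rad).
It also fails if it takes over 72 s, if anything falls off the work surface, if the arm or the gripper's body presses on something with over 40 N, if the wrist force passes 120 N, or if a joint passes its speed limit or range.

## Working session

There is one attempt and no reset: what is moved stays moved. The work goes in short steps, Python scripts to look and compute and a shell command to move; the robot and the scene stay as the last step left them, time stands still between calls to the robot, and variables do not carry over. Pictures are saved under pics/ and viewed, about 8 in all and at most 12, crops included, and the job is handed in when it is done.

```bash
mkdir -p pics; ls
python3 - <<'E'
from cell import r
import cv2,numpy as np
s=r.sense();print(s)
for n in("top","scene"):
    d=r.get_image(n);cv2.imwrite(f"pics/{n}0.png",d["img"][:,:,::-1])
    print(n,d["fx"],d["fy"],d["cx"],d["cy"],np.round(d["R"],4).tolist(),np.round(d["t"],4).tolist())
E
```

```text
pics
{'t': 0.0, 'q': array([ 1.20951576,  0.5083398 , -0.23752616,  1.50112565,  0.12570282,
        1.14889671, -0.15479651]), 'dq': array([-0.00142817,  0.00011229,  0.00047005, -0.00094004,  0.00183439,
        0.00111123, -0.00065812]), 'joint_efforts': array([-3.46928091e-04, -6.20597291e+01, -2.18612462e+00, -2.49652308e+01,
        1.29048270e-02,  1.20187097e-02, -2.17484279e-05]), 'tcp_pos': array([ 0.28096457, -0.55772871,  0.23043098]), 'tcp_rot': array([-8.61601101e-04,  9.72884924e-01,  2.31287987e-01, -2.22370978e-04]), 'contact_force': array([-0.64592519, -0.1251844 , -0.41018122]), 'torque': array([-0.04489117,  0.05217463, -0.00137952]), 'width': 0.08505175481341314}
top 452.9676026728376 452.9676026728376 277.1082470853367 212.99581566608202 [[0.0282, -0.9996, 0.0001], [-0.9976, -0.0282, -0.0632], [0.0632, 0.0017, -0.998]] [-0.0005, 0.5496, 1.1748]
scene 473.6061844514842 473.6061844514842 284.4710108628977 201.909760774058 [[0.6178, 0.7862, 0.0172], [0.4376, -0.3256, -0.8381], [-0.6533, 0.5253, -0.5452]] [-0.3496, -0.1728, 1.6014]
```

View pics/top0.png

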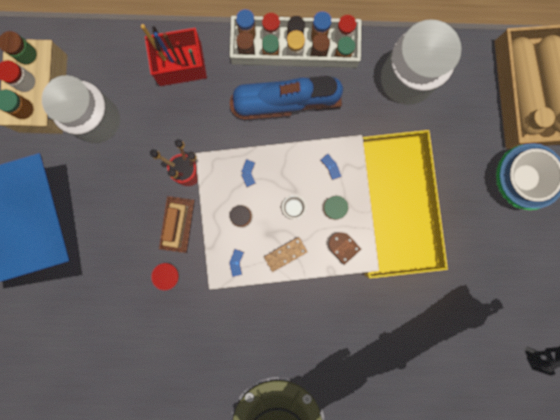

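View pics/scene0.png

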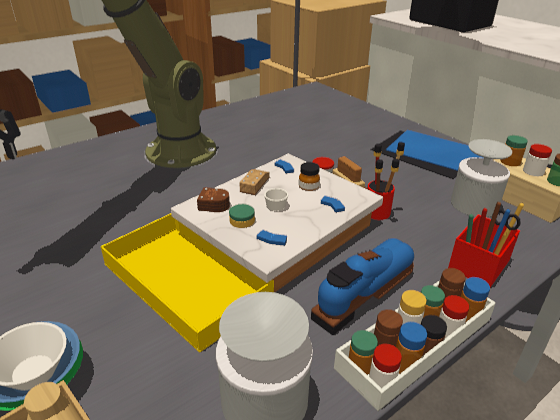

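Top view: tub is at world −y (right), tray at +y (left). The near row holds a chip (236,263), the wedge (285,254) and the heel (343,247); the far row holds chips (248,173) and (330,166). The scraper is at (176,224).

```bash
cat > h.py <<'E'
import cv2,numpy as np
from cell import r
from scipy.spatial.transform import Rotation as Ro
def ray(d,uv,z,pose=None):
    uv=np.atleast_2d(uv).astype(float)
    c=np.c_[(uv[:,0]-d["cx"])/d["fx"],(uv[:,1]-d["cy"])/d["fy"],np.ones(len(uv))]
    if pose is None:
        R=np.array(d["R"]);o=-R.T@d["t"];w=c@R
    else:
        T=pose@np.array(d["hand_eye"]);o=T[:3,3];w=c@T[:3,:3].T
    return (o+w*((z-o[2])/w[:,2])[:,None])[:,:2]
def pose():
    s=r.sense();T=np.eye(4);q=s["tcp_rot"];T[:3,:3]=Ro.from_quat([q[1],q[2],q[3],q[0]]).as_matrix();T[:3,3]=s["tcp_pos"];return T
def blobs(mask,x0,y0,x1,y1,amin=20):
    m=np.zeros_like(mask);m[y0:y1,x0:x1]=mask[y0:y1,x0:x1]
    c,_=cv2.findContours(m,cv2.RETR_EXTERNAL,cv2.CHAIN_APPROX_NONE)
    return sorted([k for k in c if cv2.contourArea(k)>amin],key=cv2.contourArea)[::-1]
def cen(c):
    M=cv2.moments(c);return M["m10"]/M["m00"],M["m01"]/M["m00"]
def rect(d,c,z,pose=None):
    p=ray(d,c[:,0,:],z,pose).astype(np.float32);(a,b,t)=cv2.minAreaRect(p*1000)
    if b[0]<b[1]: b=b[::-1];t+=90
    return np.round(a,1),np.round(b,1),round((t+90)%180-90,1)
def go(x,y,z,yaw):
    """shift in tool axes (mm) from the present pose, and turn rz (deg) to world yaw of tool x (mod 180); tilt error"""
    T=pose();yw=np.degrees(np.arctan2(T[1,0],T[0,0]))
    dy=(yaw-yw+90)%180-90
    v=T[:3,:3].T@(np.array([x,y,z])-T[:3,3])
    print("tcp",np.round(T[:3,3]*1000,1),"yaw %.1f"%yw,"| shift mm",np.round(v*1000,1),"rz %.1f"%-dy,"(alt %.1f)"%(-dy-np.sign(-dy)*180),"tilt",np.round(np.degrees(T[:2,2]),2))
E
python3 - <<'E'
from h import *
d=r.get_image("top");im=d["img"];hsv=cv2.cvtColor(im,cv2.COLOR_RGB2HSV);H,S,V=cv2.split(hsv)
m=lambda a:(a).astype(np.uint8)*255
blue=m((H>100)&(H<120)&(S>120))
for c in blobs(blue,200,140,375,285): print("chip",np.round(ray(d,cen(c),.097)*1000,1),rect(d,c,.097))
dark=m((S>70)|(V<120));white=m((S<60)&(V>150))
for c in blobs(white,190,130,385,295,5000): print("slab",rect(d,c,.085))
for c in blobs(dark,260,225,365,272,300): print("heel/wedge",cen(c),rect(d,c,.085+.0325), ray(d,cen(c),.115)*1000)
yel=m((H>20)&(H<35)&(S>150))
for c in blobs(yel,350,120,460,290,2000): print("tub",rect(d,c,.055))
for c in blobs(m((S>90)&(H<25)),155,190,196,258,100): print("tray",cen(c),rect(d,c,.016))
bl=blobs(m((V>130)&(S>90)&(H<25)),155,190,196,258,50)
for c in bl: print("scraper bright",cen(c),rect(d,c,.04))
crop=im[130:300,150:390];cv2.imwrite("pics/c1.png",cv2.resize(crop,(792,561),interpolation=cv2.INTER_CUBIC)[:,:,::-1])
E
```

```text
chip [[410.  113.5]] (array([413.3, 113.9]), array([41.2, 19.5]), 1.9)
slab (array([550.9,  -6.8]), array([421.3, 342.7]), -82.1)
heel/wedge (285.25509940614506, 253.7988639297702) (array([445.6,  -7.4]), array([96.3, 41.8]), -58.1) [[445.63200904  -7.4512686 ]]
heel/wedge (342.31922398589063, 246.60993533215753) (array([ 468.9, -142.4]), array([69.2, 54.5]), 46.2) [[ 466.72355417 -144.14905667]]
tub (array([ 581.3, -292.8]), array([359.5, 205. ]), 7.7)
tray (176.28359671689327, 224.13806198701457) (array([513. , 279.4]), array([138.7,  71.7]), -6.2)
scraper bright (173.22516714422156, 224.89541547277938) (array([510.5, 282.4]), array([114.2,  45.7]), -7.9)
```

View pics/c1.png

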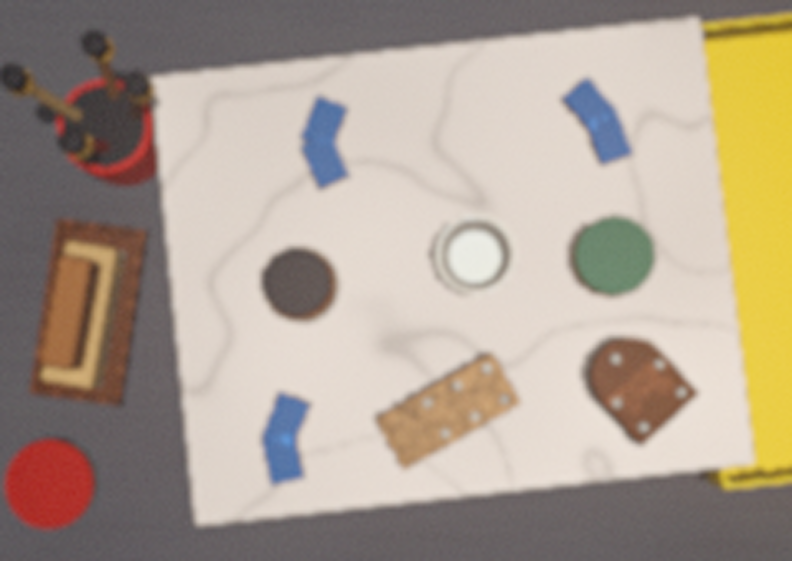

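The crop shows the heel's round front facing up-left (flat back 640,440 to 693,390), the wedge's slope end at lower left, and the scraper rib centred at crop (71,313). All are clear to grasp.

```bash
python3 - <<'E'
import re
s=open('h.py').read()
i=s.index("def go(")
open('h.py','w').write(s[:i]+'''def go(x,y,z,yaw):
    """mm/deg target; first turn rz (mod 180), then shift in the turned tool axes (mm)"""
    T=pose();yw=np.degrees(np.arctan2(T[1,0],T[0,0]));e=np.array([x,y,z])-T[:3,3]*1000
    dy=(yaw-yw+90)%180-90
    for k in (dy,dy-np.sign(dy)*180):
        a=np.radians(yw+k);c,q=np.cos(a),np.sin(a)
        print("rz %.1f then shift"%-k,np.round([c*e[0]+q*e[1],q*e[0]-c*e[1],-e[2]],1))
    print("tcp",np.round(T[:3,3]*1000,1),"yaw %.1f"%yw,"tilt",np.round(np.degrees(T[:2,2]),2))
''')
E
python3 - <<'E'
from h import *
d=r.get_image("top");im=d["img"];H,S,V=cv2.split(cv2.cvtColor(im,cv2.COLOR_RGB2HSV))
for c in blobs(((H>100)&(H<120)&(S>100)).astype(np.uint8)*255,205,145,370,285,10): print("chip",cv2.contourArea(c),np.round(cen(c),1),np.round(ray(d,cen(c),.097)*1000,1))
print("rib",ray(d,(150+71/3.3,130+313/3.3),.089)*1000)
k=np.array([[45,365],[77,370],[97,260],[60,255]])/3.3+[150,130];print(ray(d,k,.089)*1000)
h=np.array([469,-142.4])-12*np.array([np.cos(.806),np.sin(.806)]);print(h)
go(h[0],h[1],200,46.2)
print([ (n,np.round(ray(d,p,z)*1000)) for n,p,z in (("jar",(240.5,215.5),.145),("dish",(293,208),.12),("tin",(335.5,207.5),.115),("flat",(165,276.5),.026),("pot",(182,170),.085))])
E
```

```text
chip 156.0 [235.5 262.6] [[420.3 112.8]]
chip 148.5 [330.9 166.1] [[ 664.2 -114.7]]
chip 147.5 [247.6 172.5] [[642.5  90.5]]
rib [[508.22218668 274.74097636]]
[[468.86713653 292.47664167]
 [465.81933102 268.43500735]
 [548.50213713 256.95855118]
 [551.47566878 284.85898914]]
[ 460.6913193  -151.05828072]
rz -19.5 then shift [ 418.  -151.9   30.7]
rz 160.5 then shift [-418.   151.9   30.7]
tcp [ 281.1 -557.9  230.7] yaw 26.7 tilt [-0.03  0.06]
[('jar', array([[533., 101.]])), ('dish', array([[556., -23.]])), ('tin', array([[ 561., -126.]])), ('flat', array([[376., 301.]])), ('pot', array([[646., 255.]]))]
```

```bash
python3 -m jog '[[0,0,0,0,0,-6.5,100],[0,0,0,0,0,-6.5,100],[0,0,0,0,0,-6.5,100],[0.038,-0.0138,0,0,0,0,100],[0.038,-0.0138,0,0,0,0,100],[0.038,-0.0138,0,0,0,0,100],[0.038,-0.0138,0,0,0,0,100],[0.038,-0.0138,0,0,0,0,100]]' 40; python3 -m jog '[[0.038,-0.0138,0,0,0,0,100],[0.038,-0.0138,0,0,0,0,100],[0.038,-0.0138,0,0,0,0,100],[0.038,-0.0138,0,0,0,0,100],[0.038,-0.0138,0,0,0,0,100],[0.038,-0.0138,0,0,0,0,100],[0,0,0.015,0,0,0,100],[0,0,0.015,0,0,0,100]]'
python3 - <<'E'
from h import *
T=pose();d=r.get_image("wrist");cv2.imwrite("pics/w1.png",d["img"][:,:,::-1])
go(460.7,-151,90,46.2)
np.save("T1",T);np.save("I1",d["img"])
print(d["fx"],np.round(d["hand_eye"],3).tolist())
E
```

```text
t: 0.87
tcp_pos: [0.3631, -0.3714, 0.2312]
tcp_rot: [-0.0, 0.92, 0.393, 0.0]
contact_force: [1.4, 0.1, 0.4]
width: 0.0853
t: 1.53
tcp_pos: [0.4624, -0.1482, 0.2018]
tcp_rot: [0.001, 0.918, 0.395, 0.001]
contact_force: [-0.6, -1.2, -1.2]
width: 0.0856
rz 0.2 then shift [ -0.6   1.6 108.6]
rz -179.8 then shift [  0.6  -1.6 108.6]
tcp [ 460.  -149.5  198.6] yaw 46.4 tilt [-0.15  0.06]
313.5741356891173 [[0.0, -0.949, -0.314, 0.08], [1.0, 0.001, -0.0, -0.0], [0.0, -0.314, 0.949, -0.142], [0.0, 0.0, 0.0, 1.0]]
```

View pics/w1.png

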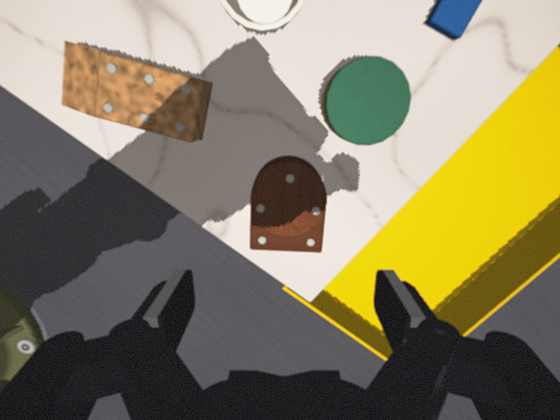

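Wrist view: heel top spans columns 250–326, rows 156–250, almost square to the jaws (centre line about column 283). Wedge is at (138,90).

Run:
```python
from h import *
T=np.load("T1.npy");d=r.get_image("wrist")
p=ray(d,[(251,248),(322,250),(289,157),(252,190),(327,192)],.119,T)*1000;print(np.round(p,1))
b=(p[0]+p[1])/2;f=p[2];u=(f-b)/np.linalg.norm(f-b);print("len",np.linalg.norm(f-b),"w",np.linalg.norm(p[1]-p[0]),"yaw",np.degrees(np.arctan2(*u[::-1])), "back edge yaw",np.degrees(np.arctan2(*(p[0]-p[1])[::-1]))-90)
c=(b+f)/2;g=c-12*u;print("centre",c,"grasp",g)
w=ray(d,[(65,42),(212,82),(204,141),(62,104)],.114,T)*1000
print("wedge",np.round(w,1),w.mean(0),np.degrees(np.arctan2(*(w[1]-w[0])[::-1])),np.degrees(np.arctan2(*(w[2]-w[3])[::-1])))
go(g[0],g[1],90,np.degrees(np.arctan2(*u[::-1])))
```

```text
[[ 426.  -148.9]
 [ 465.5 -188.7]
 [ 496.6 -117.3]
 [ 460.  -116.3]
 [ 499.4 -155.6]]
len 72.40988254679814 w 56.051177855121864 yaw 45.37389131126513 back edge yaw 44.79539612642034
centre [ 471.14505084 -143.06315519] grasp [ 462.71532159 -151.60362735]
wedge [[440.7  38.2]
 [492.8 -44.6]
 [459.5 -67.4]
 [406.5  17.4]] [449.87643476 -14.08826174] -57.811685546861035 -58.037238692318866
rz 1.0 then shift [  1.4   3.1 109.6]
rz -179.0 then shift [ -1.4  -3.1 109.6]
tcp [ 459.5 -150.4  199.6] yaw 46.3 tilt [-0.21  0.06]
```

```bash
python3 -m jog '[[0.001,0.003,0.028,0,0,1,100],[0,0,0.028,0,0,0,100],[0,0,0.028,0,0,0,100],[0,0,0.018,0,0,0,100],[0,0,0.009,0,0,0,100],[0,0,0,0,0,0,60],[0,0,0,0,0,0,40],[0,0,0,0,0,0,40]]' 50; python3 -m jog '[[0,0,0,0,0,0,40],[0,0,0,0,0,0,40],[0,0,0,0,0,0,40],[0,0,-0.01,0,0,0,40],[0,0,-0.02,0,0,0,40],[0,0,-0.02,0,0,0,40],[0,0,-0.02,0,0,0,40],[0,0,-0.01,0,0,0,40]]'
python3 - <<'E'
from h import *
print(r.sense()["width"],r.sense()["t"]);a=np.radians(7.8);X=np.array([np.cos(a),np.sin(a)]);Y=np.array([-X[1],X[0]]);tub=np.array([581.3,-292.8])
for lx in(-45,):
    p=tub+lx*X-40*Y;print(p);go(p[0],p[1],150,45);go(p[0],p[1],150,7.8)
E
```

```text
t: 2.3
tcp_pos: [0.4644, -0.153, 0.0918]
tcp_rot: [0.001, 0.923, 0.384, 0.001]
contact_force: [-0.3, 0.5, -0.9]
width: 0.0572
t: 2.97
tcp_pos: [0.4644, -0.1527, 0.1729]
tcp_rot: [0.001, 0.923, 0.385, 0.001]
contact_force: [1.5, 0.1, -1.3]
width: 0.057
0.05699133485938885 2.9667
[ 542.14497008 -338.53711438]
rz 0.2 then shift [-76.4 186.4  22.9]
rz -179.8 then shift [  76.4 -186.4   22.9]
tcp [ 464.4 -152.7  172.9] yaw 45.2 tilt [ 0.17 -0.06]
rz 37.4 then shift [ 51.8 194.7  22.9]
rz -142.6 then shift [ -51.8 -194.7   22.9]
tcp [ 464.4 -152.7  172.9] yaw 45.2 tilt [ 0.17 -0.06]
```

```bash
python3 -m jog '[[-0.012,0.031,0,0,0,0,40],[-0.012,0.031,0,0,0,0,40],[-0.013,0.031,0,0,0,0,40],[-0.013,0.031,0,0,0,0,40],[-0.013,0.031,0,0,0,0,40],[-0.013,0.031,0,0,0,0,40],[0,0,0.02,0,0,0,40],[0,0,0.03,0,0,0,40]]'; python3 -m jog '[[0,0,0.03,0,0,0,40],[0,0,0.03,0,0,0,40],[0,0,0.03,0,0,0,40],[0,0,0.012,0,0,0,40],[0,0,0,0,0,0,40],[0,0,0,0,0,0,85],[0,0,0,0,0,0,85],[0,0,0,0,0,0,85]]'; python3 -m jog '[[0,0,-0.03,0,0,0,85],[0,0,-0.035,0,0,0,85],[0,0,-0.035,0,0,0,85],[0,0,-0.035,0,0,0,85],[0,0,-0.035,0,0,0,85],[0,0,-0.01,0,0,0,85],[0,0,0,0,0,0,90],[0,0,0,0,0,0,100]]'
python3 - <<'E'
from h import *
# wedge: fingers at +5 mm toward high end
u=np.array([np.cos(np.radians(-58)),np.sin(np.radians(-58))]);c=np.array([448,-11.5])
print(c);go(c[0]+5*u[0],c[1]+5*u[1],190,-58)
E
```

```text
t: 3.63
tcp_pos: [0.544, -0.3412, 0.1223]
tcp_rot: [0.003, 0.924, 0.383, 0.002]
contact_force: [0.8, 0.9, -2.6]
width: 0.0573
t: 4.3
tcp_pos: [0.5435, -0.3382, 0.0206]
tcp_rot: [0.002, 0.923, 0.385, 0.001]
contact_force: [-0.0, -0.7, 0.1]
width: 0.0725
t: 4.97
tcp_pos: [0.5424, -0.3378, 0.2001]
tcp_rot: [0.001, 0.923, 0.385, 0.001]
contact_force: [-0.3, 0.7, -0.0]
width: 0.0854
[448.  -11.5]
rz -76.8 then shift [321.8  92.8  10.1]
rz 103.2 then shift [-321.8  -92.8   10.1]
tcp [ 542.4 -337.8  200.1] yaw 45.2 tilt [ 0.15 -0.11]
```

```bash
python3 -c "
from h import *
print(np.round(r.sense()['q'],2))"
```

```text
[ 0.76  0.57 -0.4   1.51  0.24  1.11 -0.48]
```

```bash
python3 -m jog '[[0,0,0,0,0,-7,100],[0,0,0,0,0,-7,100],[0,0,0,0,0,-7,100],[0,0,0,0,0,-7,100],[0,0,0,0,0,-7,100],[0,0,0,0,0,-7,100],[0,0,0,0,0,-7,100],[0,0,0,0,0,-7,100]]'; python3 -m jog '[[0,0,0,0,0,-7,100],[0,0,0,0,0,-7,100],[0,0,0,0,0,-7,100],[0.036,0.0103,0,0,0,0,100],[0.036,0.0103,0,0,0,0,100],[0.036,0.0103,0,0,0,0,100],[0.036,0.0103,0,0,0,0,100],[0.036,0.0103,0,0,0,0,100]]';  python3 -m jog '[[0.036,0.0103,0,0,0,0,100],[0.036,0.0103,0,0,0,0,100],[0.036,0.0103,0,0,0,0,100],[0.034,0.0103,0,0,0,0,100],[0,0,0.01,0,0,0,100],[0,0,0,0,0,0,100],[0,0,0,0,0,0,100],[0,0,0,0,0,0,100]]'
python3 - <<'E'
from h import *
u=np.array([np.cos(np.radians(-58)),np.sin(np.radians(-58))]);c=np.array([448,-11.5])
T=pose();d=r.get_image("wrist");im=d["img"];cv2.imwrite("pics/w2.png",im[:,:,::-1])
go(c[0]+5*u[0],c[1]+5*u[1],88,-58)
H,S,V=cv2.split(cv2.cvtColor(im,cv2.COLOR_RGB2HSV))
for c in blobs(((H>5)&(H<25)&(S>70)&(V>100)).astype(np.uint8)*255,0,0,560,420,1500):print(np.round(cen(c)),rect(d,c,.115,T))
print(np.round(r.sense()['q'],2))
E
```

```text
t: 5.63
tcp_pos: [0.5414, -0.3373, 0.1968]
tcp_rot: [-0.001, 0.632, 0.775, -0.0]
contact_force: [-0.1, 0.1, 0.4]
width: 0.0858
t: 6.3
tcp_pos: [0.488, -0.1562, 0.1971]
tcp_rot: [-0.001, 0.483, 0.876, -0.0]
contact_force: [0.3, 1.0, -0.9]
width: 0.0854
t: 6.97
tcp_pos: [0.4487, -0.017, 0.1878]
tcp_rot: [-0.001, 0.484, 0.875, -0.0]
contact_force: [0.5, 0.3, 1.6]
width: 0.0854
rz 0.1 then shift [  0.1   2.2 100. ]
rz -179.9 then shift [ -0.1  -2.2 100. ]
tcp [448.9 -17.  188. ] yaw 122.1 tilt [-0.05  0.01]
[284. 251.] (array([459.5, -32.2]), array([42.9, 41.1]), 32.2)
[283. 163.] (array([428.3,  19.2]), array([42.3, 39.3]), 33.5)
[ 0.61  0.37 -0.85  2.    0.35  0.92  0.14]
```

View pics/w2.png

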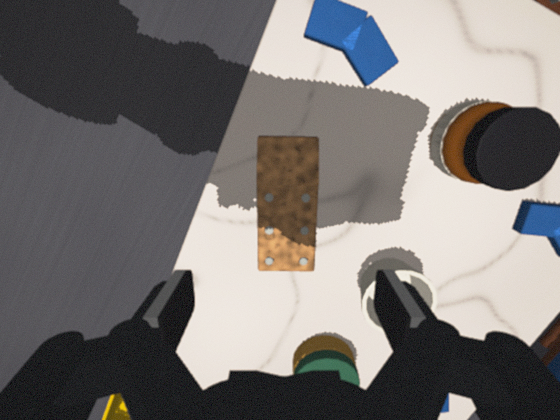

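Wedge sits at columns 258–319, rows 137–270, square to the jaws and centred; the dish at (398,300) has clearance. Descending.

```bash
python3 -m jog '[[0,0.002,0.028,0,0,0,80],[0,0,0.028,0,0,0,80],[0,0,0.025,0,0,0,80],[0,0,0.013,0,0,0,80],[0,0,0.005,0,0,0,80],[0,0,0,0,0,0,40],[0,0,0,0,0,0,25],[0,0,0,0,0,0,25]]' 50; python3 -m jog '[[0,0,0,0,0,0,25],[0,0,0,0,0,0,25],[0,0,0,0,0,0,25],[0,0,-0.015,0,0,0,25],[0,0,-0.03,0,0,0,25],[0,0,-0.035,0,0,0,25],[0,0,-0.025,0,0,0,25],[0,0,0,0,0,0,25]]'
python3 - <<'E'
from h import *
a=np.radians(7.8);X=np.array([np.cos(a),np.sin(a)]);Y=np.array([-X[1],X[0]]);tub=np.array([581.3,-292.8])
p=tub+45*X-30*Y;print(p);go(p[0],p[1],190,98)
E
```

```text
t: 7.68
tcp_pos: [0.4512, -0.0148, 0.0903]
tcp_rot: [0.001, 0.483, 0.875, 0.0]
contact_force: [0.6, 0.1, -1.5]
width: 0.0433
t: 8.35
tcp_pos: [0.4528, -0.0139, 0.1987]
tcp_rot: [0.003, 0.483, 0.876, 0.002]
contact_force: [1.0, 0.4, -1.2]
width: 0.0432
[ 629.95511999 -316.41523445]
rz 24.3 then shift [-324.3  133.4    8.7]
rz -155.7 then shift [ 324.3 -133.4    8.7]
tcp [452.8 -13.9 198.7] yaw 122.3 tilt [ 0.42 -0.03]
```

```bash
python3 -m jog '[[0,0,0,0,0,6,25],[0,0,0,0,0,6,25],[0,0,0,0,0,6,25],[0,0,0,0,0,6,25],[-0.036,0.0165,0,0,0,0,25],[-0.036,0.0165,0,0,0,0,25],[-0.036,0.0165,0,0,0,0,25],[-0.036,0.0165,0,0,0,0,25]]'; python3 -m jog '[[-0.036,0.0165,0,0,0,0,25],[-0.036,0.0165,0,0,0,0,25],[-0.036,0.0165,0,0,0,0,25],[-0.036,0.0165,0,0,0,0,25],[-0.036,0.0165,0,0,0,0,25],[0,0,0.02,0,0,0,25],[0,0,0.03,0,0,0,25],[0,0,0.035,0,0,0,25]]'; python3 -m jog '[[0,0,0.035,0,0,0,25],[0,0,0.03,0,0,0,25],[0,0,0.02,0,0,0,25],[0,0,0.006,0,0,0,25],[0,0,0,0,0,0,65],[0,0,0,0,0,0,65],[0,0,0,0,0,0,65],[0,0,-0.02,0,0,0,65]]'; python3 -m jog '[[0,0,-0.035,0,0,0,65],[0,0,-0.035,0,0,0,65],[0,0,-0.035,0,0,0,65],[0,0,-0.04,0,0,0,65],[0,0,-0.04,0,0,0,65],[0,0,0,0,0,-7,65],[0,0,0,0,0,-7,65],[0,0,0,0,0,-7,65]]'
python3 - <<'E'
from h import *
d=r.get_image("top");cv2.imwrite("pics/t2.png",d["img"][100:300,130:470,::-1])
go(509,276,220,-6.5);print(np.round(r.sense()['q'],2))
E
```

```text
t: 9.02
tcp_pos: [0.5367, -0.1494, 0.1937]
tcp_rot: [-0.0, 0.654, 0.756, -0.0]
contact_force: [0.9, 0.8, -1.0]
width: 0.0431
t: 9.68
tcp_pos: [0.6448, -0.3147, 0.1085]
tcp_rot: [0.001, 0.655, 0.756, 0.001]
contact_force: [0.1, 0.6, -1.3]
width: 0.043
t: 10.35
tcp_pos: [0.6426, -0.3138, 0.0369]
tcp_rot: [-0.001, 0.654, 0.756, -0.001]
contact_force: [-1.3, -0.2, -0.8]
width: 0.0557
t: 11.02
tcp_pos: [0.6446, -0.314, 0.2272]
tcp_rot: [0.003, 0.503, 0.864, -0.0]
contact_force: [-1.0, -1.0, -0.1]
width: 0.0555
rz -53.5 then shift [201.3 571.2   6.3]
rz 126.5 then shift [-201.3 -571.2    6.3]
tcp [ 644.3 -314.3  226.3] yaw 120.0 tilt [ 0.2  -0.13]
[ 0.77  0.73 -0.74  1.22  0.48  1.35  0.59]
```

View pics/t2.png

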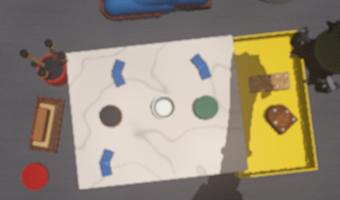

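Both heel blocks are in the tub (crop 268,83 and 281,120). Now the scraper.

```bash
python3 -m jog '[[0,0,0,0,0,-6.7,100],[0,0,0,0,0,-6.7,100],[0,0,0,0,0,-6.7,100],[0,0,0,0,0,-6.7,100],[0,0,0,0,0,-6.7,100],[0,0,0,0,0,-6.7,100],[0,0,0,0,0,-6.7,100],[0,0,0,0,0,-6.6,100]]'; python3 -m jog '[[0.0118,0.0336,0,0,0,0,100],[0.0118,0.0336,0,0,0,0,100],[0.0118,0.0336,0,0,0,0,100],[0.0118,0.0336,0,0,0,0,100],[0.0118,0.0336,0,0,0,0,100],[0.0118,0.0336,0,0,0,0,100],[0.0118,0.0336,0,0,0,0,100],[0.0118,0.0336,0,0,0,0,100]]'; python3 -m jog '[[0.0118,0.0336,0,0,0,0,100],[0.0118,0.0336,0,0,0,0,100],[0.0118,0.0336,0,0,0,0,100],[0.0118,0.0336,0,0,0,0,100],[0.0118,0.0336,0,0,0,0,100],[0.0118,0.0336,0,0,0,0,100],[0.0118,0.0336,0,0,0,0,100],[0.0118,0.0336,0,0,0,0,100]]'; python3 -m jog '[[0.0118,0.0336,0,0,0,0,100],[0,0,0,0,0,0,100],[0,0,0,0,0,0,100],[0,0,0,0,0,0,100],[0,0,0,0,0,0,100],[0,0,0,0,0,0,100],[0,0,0,0,0,0,100],[0,0,0,0,0,0,100]]'
python3 - <<'E'
from h import *
T=pose();np.save("T3",T);d=r.get_image("wrist");cv2.imwrite("pics/w3.png",d["img"][:,:,::-1])
go(509,276,140,-6.7);print(np.round(r.sense()['q'],2))
E
```

```text
t: 11.73
tcp_pos: [0.6441, -0.3141, 0.2251]
tcp_rot: [0.001, 0.062, 0.998, -0.001]
contact_force: [-0.2, 0.0, -0.4]
width: 0.0854
t: 12.4
tcp_pos: [0.5839, -0.0338, 0.2249]
tcp_rot: [0.001, 0.065, 0.998, -0.0]
contact_force: [0.7, 0.1, 0.1]
width: 0.0851
t: 13.07
tcp_pos: [0.5242, 0.245, 0.2249]
tcp_rot: [0.001, 0.065, 0.998, 0.0]
contact_force: [0.8, -0.4, 0.1]
width: 0.0855
t: 13.73
tcp_pos: [0.5174, 0.277, 0.2233]
tcp_rot: [0.0, 0.064, 0.998, -0.0]
contact_force: [-0.3, -0.1, -1.2]
width: 0.0852
rz -0.6 then shift [ 8.2 -2.1 83.3]
rz 179.4 then shift [-8.2  2.1 83.3]
tcp [517.4 277.1 223.3] yaw 172.7 tilt [ 0. -0.]
[ 0.04  0.59 -0.97  1.61  0.51  1.22  0.41]
```

View pics/w3.png

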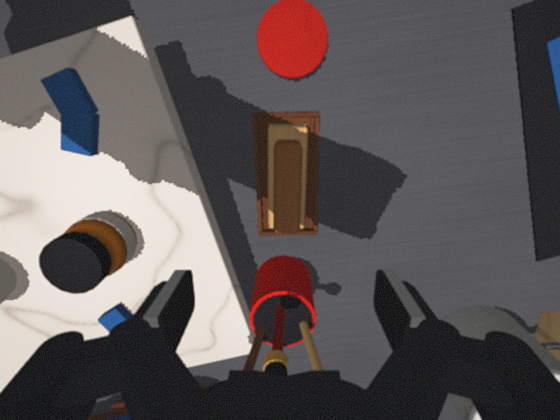

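Wrist view: tray corners about (257,112), (320,112), (317,235), (258,236); rib top about (275,140) to (304,232). Red pot is at (285,310), beyond the gripper's footprint.

Run:
```python
from h import *
T=np.load("T3.npy");d=r.get_image("wrist");im=d["img"]
p=ray(d,[(256,112),(320,112),(318,236),(258,236)],.016,T)*1000;print("tray",np.round(p),p.mean(0),np.degrees(np.arctan2(*(p[3]-p[0])[::-1])),np.degrees(np.arctan2(*(p[2]-p[1])[::-1])))
q=ray(d,[(275,140),(300,139),(304,231),(274,232)],.089,T)*1000;print("rib",np.round(q),q.mean(0),np.degrees(np.arctan2(*(q[3]-q[0])[::-1])),np.degrees(np.arctan2(*(q[2]-q[1])[::-1])))
f=ray(d,[(268,124),(309,125),(308,230),(268,230)],.045,T)*1000;print("foot",np.round(f),f.mean(0))
cv2.imwrite("pics/w3c.png",cv2.resize(im[95:245,230:345],None,fx=4,fy=4,interpolation=cv2.INTER_CUBIC)[:,:,::-1])
```

```text
tray [[439. 257.]
 [448. 325.]
 [590. 309.]
 [581. 237.]] [514.47424801 282.06955421] -7.979216261997455 -6.2336377774877
rib [[464. 276.]
 [466. 298.]
 [551. 292.]
 [549. 263.]] [507.26005214 282.25836462] -8.488891536715839 -3.87851748339692
foot [[452. 270.]
 [458. 310.]
 [569. 297.]
 [563. 253.]] [510.36426992 282.45188273]
```

View pics/w3c.png

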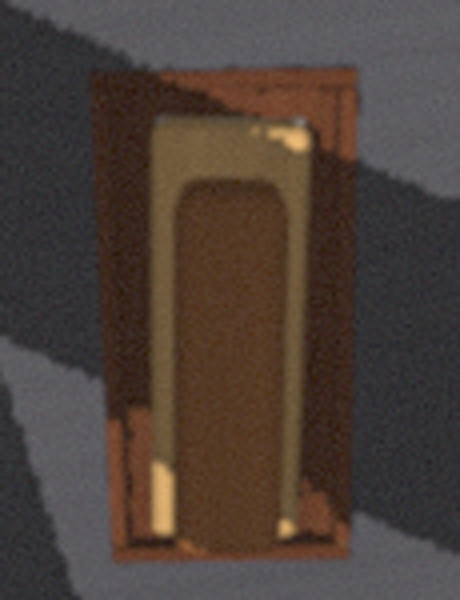

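```bash
python3 -m jog '[[0.0078,0.003,0.03,0,0,0,100],[0,0,0.035,0,0,0,100],[0,0,0.035,0,0,0,100],[0,0,0.03,0,0,0,100],[0,0,0.025,0,0,0,100],[0,0,0.012,0,0,0,100],[0,0,0.006,0,0,0,60],[0,0,0,0,0,0,20]]' 100;python3 -m jog '[[0,0,0,0,0,0,10],[0,0,0,0,0,0,10],[0,0,0,0,0,0,10],[0,0,0,0,0,0,10],[0,0,0,0,0,0,10],[0,0,0,0,0,0,10],[0,0,0,0,0,0,10],[0,0,0,0,0,0,10]]'
python3 - <<'E'
from h import *
go(510,281,49,-7)
E
```

```text
t: 14.5
tcp_pos: [0.5094, 0.2819, 0.0497]
tcp_rot: [-0.001, 0.063, 0.998, -0.0]
contact_force: [0.3, 0.2, 0.1]
width: 0.064
t: 15.17
tcp_pos: [0.5103, 0.2824, 0.0519]
tcp_rot: [0.001, 0.063, 0.998, 0.001]
contact_force: [-1.3, -1.2, 6.9]
width: 0.025
rz -0.3 then shift [ 0.1 -1.4  2.9]
rz 179.7 then shift [-0.1  1.4  2.9]
tcp [510.3 282.4  51.9] yaw 172.7 tilt [0.13 0.05]
```

```bash
python3 -m jog '[[0,0,-0.015,0,0,0,10],[0,0,-0.03,0,0,0,10],[0,0,-0.03,0,0,0,10],[0,0,-0.03,0,0,0,10],[0,0,-0.01,0,0,0,10],[0,0,0,0,0,-5,10],[0,0,0,0,0,-5,10],[0,0,0,0,0,-5,10]]';python3 -m jog '[[0.022,-0.0195,0,0,0,0,10],[0.022,-0.0195,0,0,0,0,10],[0.022,-0.0195,0,0,0,0,10],[0.022,-0.0195,0,0,0,0,10],[0.022,-0.0195,0,0,0,0,10],[0,0,0,0,0,0,10],[0,0,0,0,0,0,10],[0,0,0,0,0,0,10]]'
python3 - <<'E'
from h import *
print(r.sense()["width"])
go(414.5,171.1,133,187.8)
d=r.get_image("scene");cv2.imwrite("pics/s2.png",cv2.resize(d["img"][120:320,150:420],None,fx=2.5,fy=2.5)[:,:,::-1])
d=r.get_image("top");im=d["img"];H,S,V=cv2.split(cv2.cvtColor(im,cv2.COLOR_RGB2HSV))
for c in blobs(((H>100)&(H<120)&(S>100)).astype(np.uint8)*255,205,145,370,285,10): 
    p=ray(d,c[:,0,:],.097)*1000-[551,-7];a=np.radians(7.8);X=np.array([np.cos(a),np.sin(a)]);L=np.array([np.sin(a),-np.cos(a)])
    print("chip x",np.round([(p@X).min(),(p@X).max()]),"l",np.round([(p@L).min(),(p@L).max()]))
E
```

```text
t: 15.83
tcp_pos: [0.5096, 0.2813, 0.1651]
tcp_rot: [0.0, -0.069, 0.998, -0.0]
contact_force: [0.1, 0.4, -4.0]
width: 0.025
t: 16.5
tcp_pos: [0.4143, 0.1706, 0.1654]
tcp_rot: [0.0, -0.067, 0.998, 0.0]
contact_force: [-0.6, 0.2, -3.2]
width: 0.0249
0.02492982556838989
rz -0.1 then shift [-0.2  0.5 32.4]
rz 179.9 then shift [ 0.2 -0.5 32.4]
tcp [414.3 170.6 165.4] yaw -172.3 tilt [0.06 0.03]
chip x [ 73. 133.] l [-96. -69.]
chip x [ 70. 126.] l [102. 139.]
chip x [-117.  -83.] l [-145. -121.]
```

View pics/s2.png

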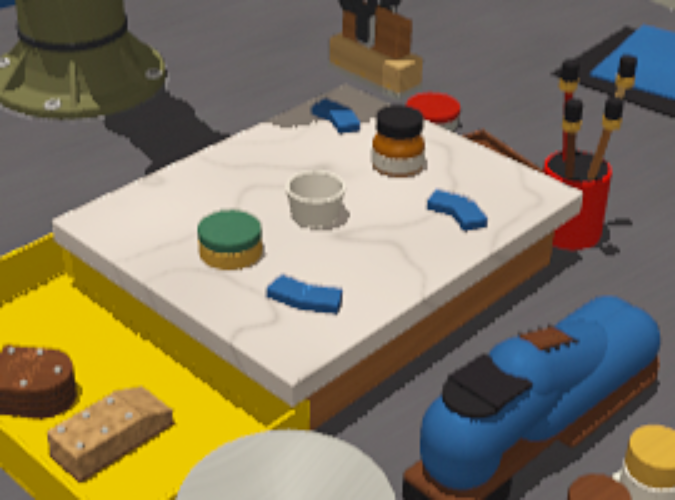

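Scene view: both heels are in the tub, and the scraper hangs upright behind the near chip (crop 335,115). Lowering and pushing the near row.

```bash
python3 -m jog '[[0,0,0.012,0,0,0,10],[0,0,0.012,0,0,0,10],[0,0,0.005,0,0,0,10],[0,0,0.003,0,0,0,10],[0,0,0,0,0,0,10],[0,0,0,0,0,0,10],[0,0,0,0,0,0,10],[0,-0.01,0,0,0,0,10]]'
python3 - <<'E'
from h import *
go(551-110-26.5,-7-15+193.2,132,187.8);print(r.sense()["contact_force"])
d=r.get_image("wrist");cv2.imwrite("pics/w4.png",d["img"][:,:,::-1])
E
```

```text
t: 17.27
tcp_pos: [0.4154, 0.1627, 0.1342]
tcp_rot: [0.001, -0.069, 0.998, 0.001]
contact_force: [0.3, -0.1, -2.5]
width: 0.025
rz 0.1 then shift [-0.3  8.5  2.2]
rz -179.9 then shift [ 0.3 -8.5  2.2]
tcp [415.4 162.7 134.2] yaw -172.1 tilt [0.09 0.14]
[ 0.33203767 -0.06044472 -2.50892255]
```

View pics/w4.png

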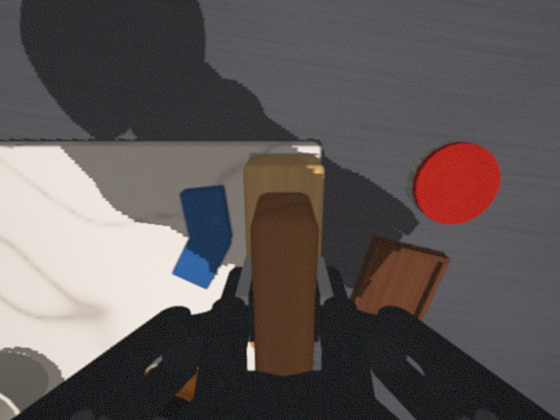

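Wrist view: scraper foot is just behind the chip (205,235), whose outer end lies inside the foot's end (row 155). Pushing.

```bash
python3 -m jog '[[0,-0.008,0.001,0,0,0,10],[0,-0.014,0,0,0,0,10],[0,-0.02,0,0,0,0,10],[0,-0.02,0,0,0,0,10],[0,-0.02,0,0,0,0,10],[0,-0.02,0,0,0,0,10],[0,-0.02,0,0,0,0,10],[0,-0.02,0,0,0,0,10]]'
python3 - <<'E'
from h import *
T=pose();v=T[:2,3]*1000-[551,-7];a=np.radians(7.8)
print("slab x,l",v@[np.cos(a),np.sin(a)],v@[np.sin(a),-np.cos(a)]);go(551,-7,133,187.8);print(r.sense()["contact_force"])
d=r.get_image("top");cv2.imwrite("pics/t3.png",d["img"][100:300,130:470,::-1])
im=d["img"];H,S,V=cv2.split(cv2.cvtColor(im,cv2.COLOR_RGB2HSV))
for c in blobs(((H>100)&(H<120)&(S>100)).astype(np.uint8)*255,205,145,370,285,10): 
    p=ray(d,c[:,0,:],.097)*1000-[551,-7];a=np.radians(7.8);X=np.array([np.cos(a),np.sin(a)]);L=np.array([np.sin(a),-np.cos(a)])
    print("chip x",np.round([(p@X).min(),(p@X).max()]),"l",np.round([(p@L).min(),(p@L).max()]))
E
```

```text
t: 17.98
tcp_pos: [0.4344, 0.0187, 0.1325]
tcp_rot: [0.0, -0.067, 0.998, -0.0]
contact_force: [0.6, -0.5, -3.2]
width: 0.0248
slab x,l -111.99945512812273 -41.247922100932996
rz -0.1 then shift [-112.   -41.2   -0.5]
rz 179.9 then shift [112.   41.2  -0.5]
tcp [434.4  18.7 132.5] yaw -172.3 tilt [ 0.03 -0.  ]
[ 0.61140005 -0.46992758 -3.19618205]
chip x [ 75. 133.] l [-96. -69.]
chip x [ 70. 126.] l [102. 139.]
```

```bash
python3 -m jog '[[0,-0.02,0,0,0,0,10],[0,-0.02,0,0,0,0,10],[0,-0.02,0,0,0,0,10],[0,-0.02,0,0,0,0,10],[0,-0.02,0,0,0,0,10],[0,-0.02,0,0,0,0,10],[0,-0.02,0,0,0,0,10],[0,-0.02,0,0,0,0,10]]';  python3 -m jog '[[0,-0.02,0,0,0,0,10],[0,-0.02,0,0,0,0,10],[0,-0.02,0,0,0,0,10],[0,-0.02,0,0,0,0,10],[0,-0.018,0,0,0,0,10],[0,0,0,0,0,0,10],[0,0,0,0,0,0,10],[0,0,0,0,0,0,10]]'
python3 - <<'E'
from h import *
T=pose();v=T[:2,3]*1000-[551,-7];a=np.radians(7.8)
print("slab x,l",v@[np.cos(a),np.sin(a)],v@[np.sin(a),-np.cos(a)])
d=r.get_image("wrist");e=r.get_image("scene");cv2.imwrite("pics/s4.png",np.hstack([d["img"][:,:,::-1][::2,::2],e["img"][120:330,60:410,::-1]]))
S=np.array([551,-7]);X=np.array([np.cos(a),np.sin(a)]);L=np.array([np.sin(a),-np.cos(a)]);p=S+104*X-135*L;print(p);go(p[0],p[1],200,187.8)
E
```

```text
t: 18.7
tcp_pos: [0.4558, -0.1399, 0.1325]
tcp_rot: [0.0, -0.067, 0.998, -0.0]
contact_force: [-0.1, 0.1, -3.1]
width: 0.0253
t: 19.37
tcp_pos: [0.4688, -0.2351, 0.1323]
tcp_rot: [0.0, -0.068, 0.998, 0.0]
contact_force: [0.9, 0.5, -2.6]
width: 0.0249
slab x,l -112.37093463715749 214.81930457767027
[635.71617313 140.865378  ]
rz 0.0 then shift [-216.3  349.5  -67.6]
rz -180.0 then shift [ 216.3 -349.5  -67.6]
tcp [ 468.9 -234.7  132.4] yaw -172.2 tilt [-0.01  0.01]
```

View pics/s4.png

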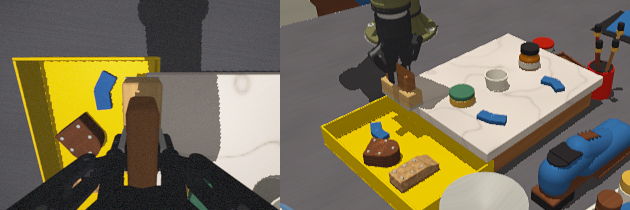

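Chip A is in the tub beside the heel (wrist crop 103,90). Next: lift, return over the slab and land behind chip B in the far row.

```bash
python3 -m jog '[[0,0,-0.02,0,0,0,10],[0,0,-0.035,0,0,0,10],[0,0,-0.03,0,0,0,10],[-0.0197,0.0312,0,0,0,0,10],[-0.0197,0.0312,0,0,0,0,10],[-0.0197,0.0312,0,0,0,0,10],[-0.0197,0.0312,0,0,0,0,10],[-0.0197,0.0312,0,0,0,0,10]]';  python3 -m jog '[[-0.0197,0.0312,0,0,0,0,10],[-0.0197,0.0312,0,0,0,0,10],[-0.0197,0.0312,0,0,0,0,10],[-0.0197,0.0312,0,0,0,0,10],[-0.0197,0.0312,0,0,0,0,10],[-0.0193,0.0305,0,0,0,0,10],[0,0,0.01,0,0,0,10],[0,0,0,0,0,0,10]]'
python3 - <<'E'
from h import *
a=np.radians(7.8);S=np.array([551,-7]);X=np.array([np.cos(a),np.sin(a)]);L=np.array([np.sin(a),-np.cos(a)]);p=S+103*X-128*L;print(p);go(p[0],p[1],132.5,187.8)
print(np.round(r.sense()['q'],2))
T=pose();d=r.get_image("wrist");im=d["img"];H,Sa,V=cv2.split(cv2.cvtColor(im,cv2.COLOR_RGB2HSV))
for c in blobs(((H>100)&(H<120)&(Sa>100)).astype(np.uint8)*255,0,0,560,420,100):
    q=ray(d,c[:,0,:],.097,T)*1000-S;print("chip x",np.round([(q@X).min(),(q@X).max()]),"l",np.round([(q@L).min(),(q@L).max()]))
cv2.imwrite("pics/w5.png",im[:,:,::-1])
E
```

```text
t: 20.13
tcp_pos: [0.5456, -0.0656, 0.2175]
tcp_rot: [0.0, -0.068, 0.998, -0.0]
contact_force: [0.2, -0.2, -2.5]
width: 0.0248
t: 20.8
tcp_pos: [0.6357, 0.1371, 0.2057]
tcp_rot: [-0.001, -0.071, 0.997, 0.001]
contact_force: [-0.7, -1.6, -4.3]
width: 0.0248
[635.6754343  133.79442754]
rz 0.3 then shift [ 0.5 -3.3 73.2]
rz -179.7 then shift [-0.5  3.3 73.2]
tcp [635.7 137.1 205.7] yaw -171.9 tilt [-0.12  0.07]
[ 0.28  0.73 -1.02  1.46  0.62  1.31  0.93]
chip x [220. 304.] l [  4. 157.]
chip x [ 69. 138.] l [-98. -65.]
chip x [ 93. 129.] l [ 89. 114.]
chip x [273. 306.] l [-47. -22.]
chip x [243. 276.] l [-103.  -94.]
chip x [258. 285.] l [-11.  10.]
```

View pics/w5.png

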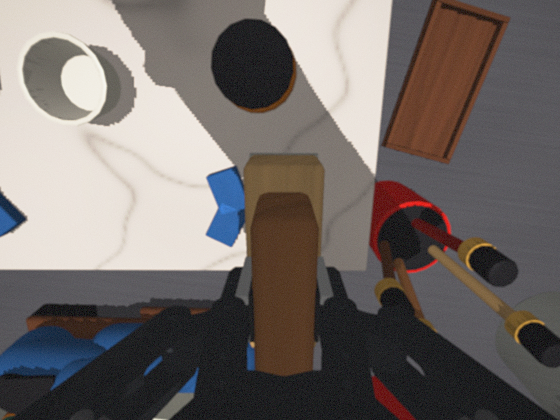

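Run:
```python
from h import *
a=np.radians(7.8);S=np.array([551,-7]);X=np.array([np.cos(a),np.sin(a)]);L=np.array([np.sin(a),-np.cos(a)])
T=pose();d=r.get_image("wrist")
for z in(.15,.18,.21):
    q=ray(d,[(385,300),(375,295)],z,T)*1000-S;print(z,np.round(np.c_[q@X,q@L]))
p=ray(d,[(438,0),(507,18),(445,162),(384,146)],.016,T)*1000;print("tray",np.round(p),p.mean(0),np.degrees(np.arctan2(*(p[3]-p[0])[::-1])),np.degrees(np.arctan2(*(p[2]-p[1])[::-1])))
```

```text
0.15 [[ 158. -203.]
 [ 153. -196.]]
0.18 [[ 137. -192.]
 [ 134. -185.]]
0.21 [[ 117. -181.]
 [ 114. -175.]]
tray [[444. 250.]
 [449. 318.]
 [587. 301.]
 [580. 233.]] [515.18210564 275.34510077] -7.390909790505744 -7.061569320502354
```

```bash
python3 -m jog '[[0,-0.0035,0.02,0,0,0,10],[0,0,0.025,0,0,0,10],[0,0,0.016,0,0,0,10],[0,0,0.009,0,0,0,10],[0,0,0.003,0,0,0,10],[0,0,0,0,0,0,10],[0,-0.008,0,0,0,0,10],[0,-0.012,0,0,0,0,10]]'
python3 - <<'E'
from h import *
T=pose();v=T[:2,3]*1000-[551,-7];a=np.radians(7.8)
print("slab x,l",v@[np.cos(a),np.sin(a)],v@[np.sin(a),-np.cos(a)]);go(551,-7,132.5,187.8);print(r.sense()["contact_force"])
E
```

```text
t: 21.57
tcp_pos: [0.6403, 0.1088, 0.1347]
tcp_rot: [0.0, -0.068, 0.998, -0.0]
contact_force: [0.3, 0.3, -2.8]
width: 0.0248
slab x,l 104.17513591533043 -102.61483643234966
rz -0.0 then shift [ 104.2 -102.6    2.2]
rz 180.0 then shift [-104.2  102.6    2.2]
tcp [640.3 108.8 134.7] yaw -172.2 tilt [ 0.01 -0.01]
[ 0.30426327  0.33277217 -2.83002425]
```

Remaining push to l=+216: about 318 mm.

```bash
python3 -m jog '[[0,-0.015,0.002,0,0,0,10],[0,-0.02,0,0,0,0,10],[0,-0.02,0,0,0,0,10],[0,-0.02,0,0,0,0,10],[0,-0.02,0,0,0,0,10],[0,-0.02,0,0,0,0,10],[0,-0.02,0,0,0,0,10],[0,-0.02,0,0,0,0,10]]';  python3 -m jog '[[0,-0.02,0,0,0,0,10],[0,-0.02,0,0,0,0,10],[0,-0.02,0,0,0,0,10],[0,-0.02,0,0,0,0,10],[0,-0.02,0,0,0,0,10],[0,-0.02,0,0,0,0,10],[0,-0.02,0,0,0,0,10],[0,-0.02,0,0,0,0,10]]'
python3 - <<'E'
from h import *
T=pose();v=T[:2,3]*1000-[551,-7];a=np.radians(7.8)
print("slab x,l",v@[np.cos(a),np.sin(a)],v@[np.sin(a),-np.cos(a)]);go(551,-7,132.5,187.8);print(r.sense()["contact_force"])
E
python3 -m jog '[[0,-0.012,0,0,0,0,10],[0,0,0,0,0,0,10],[0,0,0,0,0,0,10],[0,0,0,0,0,0,10],[0,0,0,0,0,0,10],[0,0,0,0,0,0,10],[0,0,0,0,0,0,10],[0,0,0,0,0,0,10]]'
python3 - <<'E'
from h import *
d=r.get_image("wrist");e=r.get_image("scene");cv2.imwrite("pics/s5.png",np.hstack([d["img"][:,:,::-1][::2,::2],e["img"][120:330,60:410,::-1]]))
go(510.3,282.4,230,172.7)
E
```

```text
t: 22.23
tcp_pos: [0.6612, -0.0479, 0.1321]
tcp_rot: [-0.0, -0.066, 0.998, -0.0]
contact_force: [-0.1, 0.6, -2.9]
width: 0.025
t: 22.9
tcp_pos: [0.6821, -0.2064, 0.1322]
tcp_rot: [-0.0, -0.066, 0.998, -0.0]
contact_force: [0.1, 1.2, -1.5]
width: 0.0246
slab x,l 102.86295359894054 215.35723677852124
rz -0.2 then shift [102.9 215.4  -0.3]
rz 179.8 then shift [-102.9 -215.4   -0.3]
tcp [ 682.1 -206.4  132.2] yaw -172.4 tilt [-0.02 -0.04]
[ 0.08783291  1.16293523 -1.45230399]
t: 23.57
tcp_pos: [0.6836, -0.2197, 0.1316]
tcp_rot: [-0.001, -0.066, 0.998, -0.004]
contact_force: [0.8, -11.1, -3.9]
width: 0.0253
rz 14.9 then shift [235.7 476.  -98.4]
rz -165.1 then shift [-235.7 -476.   -98.4]
tcp [ 683.6 -219.6  131.6] yaw -172.4 tilt [-0.06 -0.45]
```

Picture limit reached; continuing with numeric checks. The scraper seems to be catching the slab's end edge (11 N), so I lift it straight up.

```bash
python3 -m jog '[[0,-0.003,-0.008,0,0,0,10],[0,0,-0.015,0,0,0,10],[0,0,-0.03,0,0,0,10],[0,0,-0.035,0,0,0,10],[0,0,-0.01,0,0,0,10],[0,0,0,0,0,0,10],[0,0,0,0,0,0,10],[0,0,0,0,0,0,10]]'
python3 - <<'E'
from h import *
print(r.sense()["contact_force"],r.sense()["width"]);go(510.3,282.4,230,172.7)
a=np.radians(7.8);X=np.array([np.cos(a),np.sin(a)]);Y=np.array([-X[1],X[0]]);tub=np.array([581.3,-292.8])
T=pose()
for n in("top","wrist","scene"):
    d=r.get_image(n);im=d["img"];H,S,V=cv2.split(cv2.cvtColor(im,cv2.COLOR_RGB2HSV))
    for c in blobs(((H>100)&(H<120)&(S>100)).astype(np.uint8)*255,0,0,560,420,30):
        q=ray(d,cen(c),.016,T if n=="wrist" else None)[0]*1000;w=q-tub
        if np.hypot(*w)<260: print(n,"blue px",np.round(cen(c)),cv2.contourArea(c),"tub local @z16",np.round([w@X,w@Y]))
E
```

```text
t: 24.33
tcp_pos: [0.6841, -0.2172, 0.2287]
tcp_rot: [-0.001, -0.068, 0.998, 0.0]
contact_force: [-0.5, 0.3, -4.8]
width: 0.025
[-0.5035208   0.27736937 -4.79205011] 0.02500324050956869
rz 15.1 then shift [235.8 473.5  -1.3]
rz -164.9 then shift [-235.8 -473.5   -1.3]
tcp [ 684.1 -217.2  228.7] yaw -172.2 tilt [-0.14  0.  ]
top blue px [397. 251.] 142.5 tub local @z16 [-123.    9.]
top blue px [375. 184.] 87.5 tub local @z16 [58. 43.]
wrist blue px [267. 131.] 894.5 tub local @z16 [57. 42.]
scene blue px [238. 287.] 246.0 tub local @z16 [111.  57.]
scene blue px [158. 251.] 173.5 tub local @z16 [-117.    4.]
scene blue px [219. 279.] 142.5 tub local @z16 [63. 43.]
```

```bash
python3 - <<'E'
from h import *
im=r.get_image("wrist")["img"]
for f in("w4","w5"):
    t=cv2.imread(f"pics/{f}.png")[:,:,::-1]
    for (x0,y0,x1,y1) in ((248,156,320,200),(256,195,312,300)):
        m=cv2.matchTemplate(im[y0-20:y1+20,x0-20:x1+20].copy(),t[y0:y1,x0:x1].copy(),cv2.TM_CCOEFF_NORMED);_,v,_,l=cv2.minMaxLoc(m);print(f,round(v,3),np.array(l)-20)
E
python3 -m jog '[[0,0,0,0,0,5,10],[0,0,0,0,0,5,10],[0,0,0,0,0,5.1,10],[0.0168,0.0338,0,0,0,0,10],[0.0168,0.0338,0,0,0,0,10],[0.0168,0.0338,0,0,0,0,10],[0.0168,0.0338,0,0,0,0,10],[0.0168,0.0338,0,0,0,0,10]]'; python3 -m jog '[[0.0168,0.0338,0,0,0,0,10],[0.0168,0.0338,0,0,0,0,10],[0.0168,0.0338,0,0,0,0,10],[0.0168,0.0338,0,0,0,0,10],[0.0168,0.0338,0,0,0,0,10],[0.0168,0.0338,0,0,0,0,10],[0.0168,0.0338,0,0,0,0,10],[0.0168,0.0338,0,0,0,0,10]]';  python3 -m jog '[[0.0168,0.0338,0,0,0,0,10],[0,0,0.01,0,0,0,10],[0,0,0.02,0,0,0,10],[0,0,0.02,0,0,0,10],[0,0,0.02,0,0,0,10],[0,0,0,0,0,0,10],[0,0,0,0,0,0,10],[0,0,0,0,0,0,10]]'
python3 - <<'E'
from h import *
go(510.3,282.4,52,172.7)
a=np.radians(7.8);X=np.array([np.cos(a),np.sin(a)]);Y=np.array([-X[1],X[0]]);tub=np.array([581.3,-292.8])
for n in("top","scene"):
    d=r.get_image(n);im=d["img"];H,S,V=cv2.split(cv2.cvtColor(im,cv2.COLOR_RGB2HSV))
    for c in blobs(((H>100)&(H<120)&(S>100)).astype(np.uint8)*255,0,0,560,420,20):
        q=ray(d,cen(c),.016)[0]*1000;w=q-tub
        if np.hypot(*w)<260: print(n,"blue px",np.round(cen(c)),cv2.contourArea(c),"tub local @z16",np.round([w@X,w@Y]))
T=pose();d=r.get_image("wrist");im=d["img"];np.save("I6",im);np.save("T6",T)
H,S,V=cv2.split(cv2.cvtColor(im,cv2.COLOR_RGB2HSV))
for c in blobs(((H<15)&(S>90)&(V>35)).astype(np.uint8)*255,180,60,400,330,800):print(np.round(cen(c)),cv2.boundingRect(c),cv2.contourArea(c))
E
```

```text
w4 0.369 [1 1]
w4 0.564 [1 0]
w5 0.568 [1 0]
w5 0.573 [1 0]
t: 25.2
tcp_pos: [0.622, -0.0378, 0.2296]
tcp_rot: [-0.001, 0.064, 0.998, 0.0]
contact_force: [1.0, 1.0, -2.7]
width: 0.0246
t: 25.87
tcp_pos: [0.5235, 0.2475, 0.2299]
tcp_rot: [-0.0, 0.064, 0.998, -0.0]
contact_force: [0.6, 0.3, -2.9]
width: 0.0249
t: 26.53
tcp_pos: [0.5124, 0.2823, 0.1611]
tcp_rot: [0.0, 0.064, 0.998, 0.001]
contact_force: [0.0, -0.1, -2.7]
width: 0.0248
rz -0.1 then shift [  2.1  -0.2 109.1]
rz 179.9 then shift [ -2.1   0.2 109.1]
tcp [512.4 282.3 161.1] yaw 172.6 tilt [0.02 0.06]
top blue px [397. 251.] 137.0 tub local @z16 [-123.    8.]
top blue px [370. 163.] 37.5 tub local @z16 [116.  50.]
scene blue px [238. 287.] 249.0 tub local @z16 [111.  57.]
scene blue px [158. 251.] 173.5 tub local @z16 [-117.    4.]
scene blue px [219. 279.] 143.5 tub local @z16 [63. 43.]
[284. 262.] (250, 191, 69, 139) 8321.0
[280. 136.] (241, 119, 80, 48) 2491.5
[287.  67.] (254, 60, 69, 20) 840.5
```

```bash
python3 -m jog '[[0,0,0.025,0,0,0,10],[0,0,0.03,0,0,0,10],[0,0,0.025,0,0,0,10],[0,0,0.015,0,0,0,10],[0,0,0.006,0,0,0,10],[0,0,0.005,0,0,0,10],[0,0,0,0,0,0,10],[0,0,0,0,0,0,10]]'; python3 -m jog '[[0,0,0.002,0,0,0,10],[0,0,0.001,0,0,0,10],[0,0,0,0,0,0,10],[0,0,0,0,0,0,10],[0,0,0,0,0,0,10],[0,0,0,0,0,0,10],[0,0,0,0,0,0,10],[0,0,0,0,0,0,10]]'
```

```text
t: 27.35
tcp_pos: [0.5127, 0.2825, 0.0554]
tcp_rot: [0.001, 0.064, 0.998, 0.001]
contact_force: [-0.0, 0.2, -3.2]
width: 0.0245
t: 28.02
tcp_pos: [0.5125, 0.2822, 0.0519]
tcp_rot: [0.001, 0.064, 0.998, 0.0]
contact_force: [0.1, -1.2, 5.3]
width: 0.0252
```

On the tray floor: z 0.0519, the same as at the grasp, with the force now upward. Releasing, rising and checking.

```bash
python3 -m jog '[[0,0,0,0,0,0,40],[0,0,0,0,0,0,100],[0,0,0,0,0,0,100],[0,0,0,0,0,0,100],[0,0,0,0,0,0,100],[0,0,-0.005,0,0,0,100],[0,0,-0.02,0,0,0,100],[0,0,-0.03,0,0,0,100]]'; python3 -m jog '[[0,0,-0.04,0,0,0,100],[0,0,-0.04,0,0,0,100],[0,0,-0.035,0,0,0,100],[0,0,0,0,0,0,100],[0,0,0,0,0,0,100],[0,0,0,0,0,0,100],[0,0,0,0,0,0,100],[0,0,0,0,0,0,100]]'
python3 - <<'E'
from h import *
T=pose();d=r.get_image("wrist");im=d["img"];go(517.4,277,223.3,172.7)
t=cv2.imread("pics/w3.png")[:,:,::-1]
for n,(x0,y0,x1,y1) in {"tray+scraper":(250,106,326,242),"scraper":(266,122,311,232)}.items():
    m=cv2.matchTemplate(im[y0-40:y1+40,x0-40:x1+40].copy(),t[y0:y1,x0:x1].copy(),cv2.TM_CCOEFF_NORMED);_,v,_,l=cv2.minMaxLoc(m);print(n,round(v,3),np.array(l)-40)
dt=r.get_image("top");H,S,V=cv2.split(cv2.cvtColor(dt["img"],cv2.COLOR_RGB2HSV))
# bystanders in top and scene vs start
for n in("top","scene"):
    a=cv2.imread(f"pics/{n}0.png")[:,:,::-1];b=dt["img"] if n=="top" else r.get_image("scene")["img"]
    P={"top":{"jar":(240,216),"dish":(292,208),"tin":(336,208),"flat":(165,277),"pot":(182,172),"scraper":(175,224)},"scene":{"jar":(310,176),"dish":(277,200),"tin":(242,215),"flat":(322,163),"pot":(381,200),"scraper":(348,168)}}[n]
    for k,(u,v) in P.items():
        m=cv2.matchTemplate(b[v-26:v+26,u-26:u+26].copy(),a[v-16:v+16,u-16:u+16].copy(),cv2.TM_CCOEFF_NORMED);_,s,_,l=cv2.minMaxLoc(m);print(n,k,round(s,2),np.array(l)-10,end="; ")
    print()
print(r.sense()["t"])
E
```

```text
t: 28.68
tcp_pos: [0.5109, 0.2807, 0.105]
tcp_rot: [-0.002, 0.064, 0.998, -0.001]
contact_force: [-0.2, 0.1, 1.1]
width: 0.0856
t: 29.35
tcp_pos: [0.5117, 0.2813, 0.22]
tcp_rot: [-0.001, 0.064, 0.998, -0.001]
contact_force: [0.5, 0.4, -0.6]
width: 0.0852
rz -0.0 then shift [-6.2 -3.7 -3.2]
rz 180.0 then shift [ 6.2  3.7 -3.2]
tcp [511.8 281.4 220.1] yaw 172.7 tilt [-0.12 -0.06]
tray+scraper 0.834 [-2  7]
scraper 0.774 [-2  8]
top jar 1.0 [0 0]; top dish 1.0 [0 0]; top tin 1.0 [0 0]; top flat 0.08 [-10  10]; top pot 1.0 [0 0]; top scraper 0.34 [ 0 -2]; 
scene jar 0.93 [0 0]; scene dish 0.92 [0 0]; scene tin 0.85 [0 0]; scene flat 0.97 [0 0]; scene pot 1.0 [0 0]; scene scraper 0.88 [0 0]; 
29.5
```

```bash
python3 -c "
from cell import r
print(r.hand_in())"
```

```text
the job is handed in; nothing more can be done
None
```

The job is handed in at about 29.5 s of the 72 s, and my last checks found nothing out of place; no verdict was reported.

I lifted the heel and the wedge into the tub with the gripper. Then I pushed the chips over the slab's end with the scraper, first the near-row chip, then the two far-row chips together. Last, I set the scraper back in its tray where it had stood.

**Last checks**
- **Chips:** the scene camera shows three blue chips inside the tub at about (111, 57), (63, 43) and (−117, 4) mm in its frame. They were at the same pixels in two looks about 2 s apart. The last top-view check found only two of the three; the one at (63, 43) was missing there, though earlier top and wrist views had it.
- **Heel blocks:** both were last seen in the tub after chip A went in. I did not look again after the second push.
- **Scraper:** it came down at the height it was picked up from, and its position relative to the tray matched the starting picture to about 1 pixel. My three estimates of the tray's centre spread about 7 mm in y. Its tilt was not measured separately.
- **Bystanders:** the jar, dish, tin and pot show no shift in either the top or the scene view. The flat tin shows no shift in the scene view, but the top view of it gave no usable match (score 0.08), probably hidden by the arm.

**What went wrong:** at the end of the far-row push the scraper caught on the slab's end edge with about 11 N. I lifted it straight up, and it had not shifted in the grip. I reached the 12-picture limit at that point, so every check after it was numeric only.

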